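# Unload the carrier of bench blocks onto their felt rests

## Task

Get the jeweller's bench ready: first fold the carrier's bail handle well down to either side, so that it is out of the way of the stack of four blocks, and leave it down. Then take the stack apart from the top and set each block flat, centred and lined up on the felt rest of its own outline: the brass cube on the small square rest, the grooved oblong block on the oblong one, the puck on the round one and last the steel block on the large square one. Do not drop or tip over any block.

Things in the scene. Friction and masses are not known exactly. Their poses are not given: they have to be found in the camera images.
- bail (a joint): the carrier's bail handle, hinged at both ends of the carrier; 0 = upright above the stack, positive = swung towards the carrier's +x side, negative = towards its -x side, stops at +-1.35 rad (nearly level). The hinge is stiff (about 0.13 N m, so about 1 N at the grip) and it stays wherever it is left. It starts within 0.35 rad of upright.
- handle_grip (a point): centre of the bail's grip: a round wooden sleeve 16 mm in diameter, 90 mm long, on a 6 mm wire bail 178 mm wide. It turns with the bail: its y axis runs along the sleeve, parallel to the hinge and the carrier's y axis; its z axis points away from the hinge line, which lies 125 mm from here along -z, over the carrier's middle at a height of 30 mm.
- cube_center (a point): top of the stack: solid brass dapping cube 28 x 28 x 28 mm with a round dark dimple on its faces, about 0.17 kg. Point at its centre, 14 mm above its underside; z up, x and y square to its sides.
- groove_block_center (a point): second from the top: oblong light-wood forming block 70 (its x) x 30 (its y) x 22 mm high with dark grooves across its top, about 0.06 kg. Point at its centre, 11 mm above its underside.
- puck_center (a point): third from the top: round black rubber puck 56 mm in diameter, 24 mm high, about 0.09 kg. Point at its centre, 12 mm above its underside.
- steel_block_center (a point): bottom of the stack, standing on the carrier's floor: square steel bench block 64 x 64 x 22 mm high, about 0.6 kg. Point at its centre, 11 mm above its underside; x and y square to its sides. The carrier is a fixed square wooden tray 160 x 160 mm, floor 6 mm thick, rim 16 mm high, with a brass ear 40 mm high outside each y end; the stack stands in its middle.
- rest_small: small square grey felt rest 48 x 48 mm, 6 mm thick, fixed to the table; for the cube. Origin at the centre of its underside (on the table); x and y square to its sides.
- rest_oblong: oblong grey felt rest 92 (its x) x 52 (its y) mm, 6 mm thick, fixed; for the grooved oblong block, long side along long side (either way round). Origin at the centre of its underside.
- rest_round: round grey felt rest 76 mm in diameter, 6 mm thick, fixed; for the puck. Origin at the centre of its underside.
- rest_square: large square grey felt rest 84 x 84 mm, 6 mm thick, fixed; for the steel block. Origin at the centre of its underside; x and y square to its sides.
Things that resemble listed ones, but are neither listed nor needed, are in the scene too. What is shaped like the rest_square but black or orange is not meant. Of the things shaped like the part that bears cube_center, the brass one is meant.

How it is judged (in metres and radians):
On the way, in this order (a step that is already met when the one before it is completed fails the run):
1. the bail handle is folded down to one side (at least 1.0 rad from upright) ((value of joint bail above 1 rad or value of joint bail below -1 rad)), for 0.2 s.
2. the brass cube on the small square rest, released (horizontal distance between cube_center and rest_small below 0.012 m and z of cube_center in the frame of rest_small between 0.016 and 0.024 m and angle between cube_center's own z axis and vertical below 0.12 rad and (angle between the x axis of cube_center and the x axis of rest_small, either way round below 0.26 rad or angle between the x axis of cube_center and the y axis of rest_small, either way round below 0.26 rad) and contact force between the fingers and cube below 0.05 N and linear speed of cube below 0.03 m/s), for 0.2 s.
3. the oblong wooden block on the oblong rest, released (horizontal distance between groove_block_center and rest_oblong below 0.012 m and z of groove_block_center in the frame of rest_oblong between 0.013 and 0.021 m and angle between groove_block_center's own z axis and vertical below 0.12 rad and angle between the x axis of groove_block_center and the x axis of rest_oblong, either way round below 0.26 rad and contact force between the fingers and groove_block below 0.05 N and linear speed of groove_block below 0.03 m/s), for 0.2 s.
4. the round puck on the round rest, released (horizontal distance between puck_center and rest_round below 0.012 m and z of puck_center in the frame of rest_round between 0.014 and 0.022 m and angle between puck_center's own z axis and vertical below 0.12 rad and contact force between the fingers and puck below 0.05 N and linear speed of puck below 0.03 m/s), for 0.2 s.
5. the steel block on the large square rest, released (horizontal distance between steel_block_center and rest_square below 0.012 m and z of steel_block_center in the frame of rest_square between 0.013 and 0.021 m and angle between steel_block_center's own z axis and vertical below 0.12 rad and (angle between the x axis of steel_block_center and the x axis of rest_square, either way round below 0.26 rad or angle between the x axis of steel_block_center and the y axis of rest_square, either way round below 0.26 rad) and contact force between the fingers and steel_block below 0.05 N and linear speed of steel_block below 0.03 m/s), for 0.2 s.
At the end, for the whole second after the job is handed in: Each block lies flat, released and at rest on its own rest: within 12 mm of the rest's centre and, all but the round puck, turned within 0.26 rad (15 degrees) of its sides; the bail handle is still folded at least 1.0 rad from upright (all of step 2 and all of step 3 and all of step 4 and all of step 5 and (value of joint bail above 1 rad or value of joint bail below -1 rad)); the robot touches nothing.
It fails at once if a block was tipped over (more than 0.7 rad) (angle between any of cube_center, groove_block_center, puck_center, steel_block_center's own z axis and vertical above 0.7 rad).
It fails at once if a block was dropped or thrown (falling free faster than 0.75 m/s, some 30 mm) ((contact force between the fingers and cube below 0.01 N and linear speed of cube above 0.75 m/s) or (contact force between the fingers and groove_block below 0.01 N and linear speed of groove_block above 0.75 m/s) or (contact force between the fingers and puck below 0.01 N and linear speed of puck above 0.75 m/s) or (contact force between the fingers and steel_block below 0.01 N and linear speed of steel_block above 0.75 m/s)).
It also fails if it takes over 118 s, if anything falls off the work surface, if the arm or the gripper's body presses on something with over 40 N, if the wrist force passes 120 N, or if a joint passes its speed limit or range.

## Robot

A 6-joint arm with a two-finger parallel gripper is mounted at the origin on the work surface. World frame = base frame: x ahead of the robot, y to its left, z up, the work surface at z = 0. Lengths are in m, angles in degrees, forces in N, time in s.
With the tool pointing down it reaches from about 0.4 to 0.825 m from the base axis. Payload 7 kg.
Tool frame: the origin (TCP) lies midway between the tips of the shut fingers; the grasp point (between the pads) lies 19 mm behind it (r.grip_point_offset is the z of the grasp point in the tool frame, in m); z points along the fingers, y is the line along which they close (so a half turn about z gives the same grasp; the last joint's range is limited). The gripper opens to 88 mm and grips with 3 to 60 N. Pads are 19 mm wide; open, the fingers measure 130 mm over their backs; the gripper's body (78 mm by 193 mm) begins 47 mm behind the grasp point.
Start: joints at [-50.644, 20.546, 0.682, 0, -70.136, -16.507], TCP at [0.262, -0.622, 0.195] pointing down, gripper open.
Joint ranges: [-176.03, 176.03], [-82.01, 121.73], [-58.28, 71.71], [-173.87, 95.51], [-174.79, -0.11], [-173.66, 173.66]. Speed limits (degrees/s): [136.94, 136.94, 172.46, 180, 180, 180].

## Interface

Orientations are given as [roll, pitch, yaw] about the fixed x, y, z axes, in that order (R = Rz(yaw) Ry(pitch) Rx(roll)).
In Python, from plant import r, viewer, recognise, outline_of, pinpoint gives the robot as it stands.
- The arm moves only by the tool move_arm, never from a script. Its argument "targets" is a list of rows, each a list of 2 entries, a list of its own where there are three numbers: the shift along the tool's x, y, z in cm, then the turn, a rotation vector about the tool's x, y, z in rad. A call has 1 to 5 rows; each row is the pose to reach, as a shift and turn from the pose commanded when the call began, along the tool's axes at that moment; what a row does not reach only later rows make up. A row lasts 1/8 s, in which the tool goes at most 62.5 mm and 10.7 degrees, less where a joint would pass 70% of its speed; a pose out of reach is approached as far as the arm can. A call with a gripper value outside its range is refused whole. "jaw" is the finger opening in cm, from 0 to 8.76, set as the call begins (left out, the last holds). The fingers move at their own pace and stop on an object; "squeeze" is the grip in N (left out, the last holds). Time passes only in rows, so rows that repeat a pose let the fingers close. It gives the time, the measured TCP pose, the force, the opening and the grip force at its end, in the units of the state.
- r.get_state(): the state, without advancing time (a new reading comes with each control period).
- viewer.capture(name): name is "scene" or "top"; returns a dict with "image" (420x560x3 uint8, blue, green, red), "intrinsics" (3x3 intrinsics, pixels), "D" ([k1, k2, p1, p2, k3] as OpenCV has them; the pictures are not rectified), "camera_from_world" (4x4, takes a point from world to camera coordinates). Camera axes: x right, y up, looking along -z (the intrinsics and any distortion apply to the point x, -y, -z); pixel columns grow to the right and rows downward; lengths in m; the calibration is good to about 2 mm. A picture is of the moment at which its call begins. There is no depth.
- r.close_job(): hands the job in; it is judged then, once.
Trained networks look in the newest picture that a camera, given by its name, has taken for a name from the list of things; names that differ only in an ending like _2 or _b are one class to them, and where a whole thing is asked for, a point or a joint stands for the part that bears it (a point fixed in the world has none). Each returns a list of dicts, best first, with "score" (0 to 1); they miss things now and then, are a little off and sometimes report something else, mostly with a low value. They report only what shows in the picture. A call takes as long as a camera call. They do not tell look-alikes from the thing itself.
- recognise(label, camera): "box" ([left, top, right, bottom] in pixels, round what is visible of it).
- outline_of(label, camera): "mask" (420x560 bool, what is visible of it) and "box" ([left, top, right, bottom] in pixels, round what is visible of it).
- pinpoint(label, camera): "location" ([row, column] in pixels: a listed point, or the origin of a listed thing).
The state is a dict: "time_s": time; "joints": joint angles; "qd": joint speeds; "joint_torque": joint torques, N m; "tcp_pos": TCP position; "eef_rot": TCP orientation; "contact_force": force on the tool from outside, world axes, zero at the start; "moment": the same for the moment, N m; "gripper_width": finger opening in m; "gripper_force": force on a finger pad.
Only numpy, scipy, OpenCV 4.12 (cv2) and the standard library are available. Lean on these libraries where they do the work, as an engineer would, in place of code of your own. Each camera call takes 0.05 s, during which the arm holds its last target. There are 200 camera calls.

## Working session

There is one attempt and no reset: what is moved stays moved. The work goes in short steps, Python scripts to look and compute and a tool call to move; the robot and the scene stay as the last step left them, time stands still between calls to the robot, and variables do not carry over. Pictures are saved under pics/ and viewed, at most 14 in all, crops included, and the job is handed in when it is done.

Besides the shell and the picture viewer there is one more tool, called after "Emit:" by a JSON object that holds its "name" and its "arguments", one argument or row to a line. move_arm: Moves the arm, as the interface text tells. Its arguments: {"type":"object","properties":{"targets":{"type":"array","items":{"type":"array"}},"jaw":{"type":"number"},"squeeze":{"type":"number"}},"required":["targets"]}

```bash
ls; mkdir -p pics; cat > h.py <<'E'
import numpy as np,cv2
from plant import r,viewer,recognise,outline_of,pinpoint
from scipy.spatial.transform import Rotation as R
def ray(c,px):
    K=np.array(c["intrinsics"]);D=np.array(c["D"],float)
    u=cv2.undistortPoints(np.array([[px]],float),K,D)[0,0]
    T=np.array(c["camera_from_world"]);d=np.array([u[0],-u[1],-1.])
    return -T[:3,:3].T@T[:3,3],T[:3,:3].T@d
def atz(c,px,z):
    o,d=ray(c,px);return o+d*(z-o[2])/d[2]
def proj(c,P):
    T=np.array(c["camera_from_world"]);p=(T[:3,:3]@np.atleast_2d(P).T).T+T[:3,3]
    p=p*[1,-1,-1];return cv2.projectPoints(p,np.zeros(3),np.zeros(3),np.array(c["intrinsics"]),np.array(c["D"],float))[0][:,0]
E
python3 - <<'E'
from h import *
for n in("scene","top"):
    c=viewer.capture(n);cv2.imwrite(f"pics/{n}0.png",c["image"])
    o,d=ray(c,(280,210));print(n,o.round(3),d.round(3))
    for l,z in [("handle_grip",.15),("cube_center",.088),("groove_block_center",.063),("puck_center",.04),("steel_block_center",.017),("rest_small",0),("rest_oblong",0),("rest_round",0),("rest_square",0)]:
        for q in pinpoint(l,n)[:4]:
            rc=q["location"];print(l,round(q["score"],2),np.round(rc),atz(c,rc[::-1],z).round(3)[:2])
print(r.get_state()["eef_rot"])
E
```

```text
pics
scene [ 1.194 -0.329  1.241] [-0.506  0.179 -0.844]
handle_grip 0.79 [188. 317.] [0.505 0.015]
cube_center 0.69 [204. 361.] [0.551 0.128]
cube_center 0.61 [209. 320.] [0.532 0.017]
cube_center 0.46 [278. 324.] [ 0.725 -0.044]
cube_center 0.44 [219. 320.] [0.561 0.007]
groove_block_center 0.45 [220. 318.] [0.55  0.007]
puck_center 0.51 [218. 321.] [0.533 0.024]
steel_block_center 0.8 [224. 317.] [0.535 0.014]
steel_block_center 0.66 [219. 319.] [0.523 0.025]
rest_small 0.47 [186. 380.] [0.462 0.241]
rest_oblong 0.9 [223. 192.] [ 0.413 -0.315]
rest_round 0.57 [207. 423.] [0.569 0.331]
rest_square 0.84 [213. 240.] [ 0.425 -0.177]
rest_square 0.75 [234. 107.] [ 0.374 -0.549]
rest_square 0.74 [278. 223.] [ 0.607 -0.277]
top [ 0.37  -0.095  1.308] [ 0.14  -0.017 -0.99 ]
handle_grip 0.88 [226. 227.] [0.496 0.016]
cube_center 0.56 [229. 182.] [0.493 0.141]
cube_center 0.43 [213. 231.] [0.536 0.012]
cube_center 0.43 [161. 244.] [ 0.675 -0.021]
groove_block_center 0.54 [212. 231.] [0.542 0.014]
puck_center 0.57 [210. 230.] [0.55  0.018]
steel_block_center 0.58 [217. 232.] [0.534 0.015]
rest_small 0.67 [251. 149.] [0.44  0.248]
rest_oblong 0.64 [260. 350.] [ 0.415 -0.312]
rest_round 0.6 [201. 120.] [0.583 0.334]
rest_square 0.89 [190. 332.] [ 0.612 -0.265]
rest_square 0.76 [279. 434.] [ 0.362 -0.545]
rest_square 0.74 [256. 302.] [ 0.427 -0.179]
[ 1.79998925e+02  3.67241335e-04 -1.57148579e+02]
```

```bash
python3 - <<'E'
import cv2
a=cv2.imread("pics/scene0.png");b=cv2.imread("pics/top0.png")
cv2.imwrite("pics/s1.png",cv2.resize(a[150:350,60:460],None,fx=2,fy=2,interpolation=2))
cv2.imwrite("pics/t1.png",cv2.resize(b[130:330,90:470],None,fx=2,fy=2,interpolation=2))
E
```

```text
(no output)
```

View pics/s1.png

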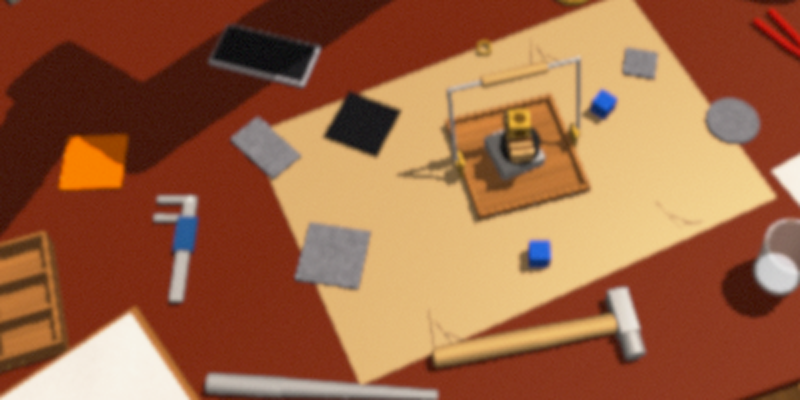

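View pics/t1.png

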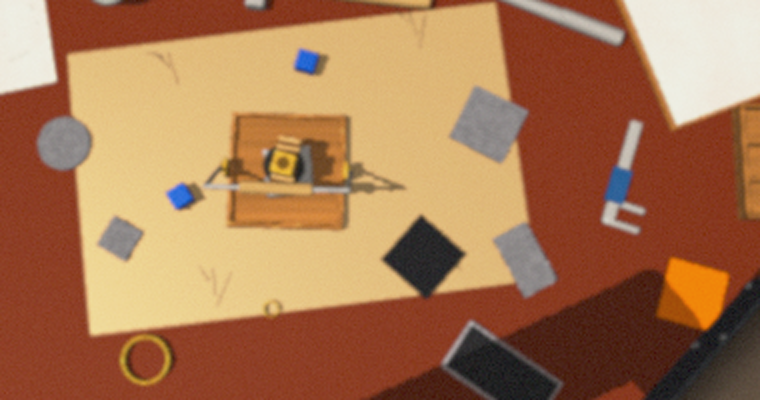

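The target is the brass cube on top of the stack, at scene (318,209) and top (231,211). The blue cubes at top (182,229) and (244,161) are decoys. The right large square rest is the grey one at top (334,192). The black square at (302,257) and the orange one at (438,276) are not meant. The bail leans slightly towards the robot, so I'll fold it to −x.

```bash
cat >> h.py <<'E'
def tri(px):  # list of (cap,px)
    A=np.zeros((3,3));b=np.zeros(3)
    for c,p in px:
        o,d=ray(c,p);d=d/np.linalg.norm(d);M=np.eye(3)-np.outer(d,d);A+=M;b+=M@o
    return np.linalg.solve(A,b)
def rect(c,mask,z):
    k=max(cv2.findContours(mask.astype(np.uint8),0,1)[0],key=cv2.contourArea)[:,0]
    w=np.array([atz(c,p,z)[:2] for p in k.astype(float)])
    (x,y),(a,b),t=cv2.minAreaRect((w*1000).astype(np.float32))
    return round(x/1e3,4),round(y/1e3,4),round(a),round(b),round(t,1)
def go(x,y,z,yaw=None):
    s=r.get_state();Rm=R.from_euler("xyz",s["eef_rot"],degrees=True)
    d=Rm.inv().apply(np.array([x,y,z])-s["tcp_pos"])*100
    cy=s["eef_rot"][2];t=0
    if yaw is not None: t=-np.radians((yaw-cy+90)%180-90)
    print("shift cm",d.round(2),"turn z",round(t,3),"yaw now",round(cy,1),"j6",round(s["joints"][5],1),"tcp",np.round(s["tcp_pos"],4))
E
python3 - <<'E'
from h import *
C={}
for n in("top","scene"):
    c=C[n]=viewer.capture(n)
    for l in("rest_small","rest_oblong","rest_round","rest_square"):
        for q in outline_of(l,n)[:3]:
            m=np.array(q["mask"]);print(n,l,round(q["score"],2),rect(c,m,.006),c["image"][m].mean(0).round())
    for q in outline_of("steel_block_center",n)[:1]: print("steel",rect(c,np.array(q["mask"]),.028))
    for q in outline_of("cube_center",n)[:4]: print("cube",q["score"],rect(c,np.array(q["mask"]),.102),c["image"][np.array(q["mask"])].mean(0).round())
    C[n+"g"]=pinpoint("handle_grip",n)[0]["location"][::-1]
print("grip",tri([(C[n],C[n+"g"]) for n in("top","scene")]))
for p in [(207,187),(207,243),(264,244),(264,187)]: print("carrier",atz(C["top"],p,.016).round(3))
E
```

```text
top rest_small 0.61 (0.4472, 0.2459, 50, 52, 57.3) [136. 142. 151.]
top rest_oblong 0.56 (0.4161, -0.3147, 91, 52, 27.8) [135. 137. 143.]
top rest_round 0.56 (0.5844, 0.328, 75, 69, 2.3) [134. 135. 141.]
top rest_round 0.24 (0.4154, -0.3136, 93, 56, 29.9) [133. 136. 144.]
top rest_square 0.92 (0.4216, -0.1768, 84, 82, 48.2) [43. 45. 48.]
top rest_square 0.83 (0.3665, -0.5466, 81, 83, 74.0) [ 10. 116. 217.]
top rest_square 0.79 (0.6059, -0.2691, 84, 85, 62.7) [135. 138. 144.]
steel (0.5479, -0.0155, 47, 17, 0.3)
cube 0.72 (0.5378, 0.0087, 31, 30, 72.3) [ 51. 144. 188.]
cube 0.65 (0.4958, 0.1423, 29, 26, 34.5) [194. 107.  63.]
scene rest_small 0.75 (0.4487, 0.2466, 47, 50, 60.1) [132. 136. 145.]
scene rest_round 0.84 (0.5835, 0.329, 73, 74, 16.0) [130. 130. 138.]
scene rest_square 0.79 (0.608, -0.2688, 81, 86, 64.3) [133. 134. 140.]
scene rest_square 0.71 (0.5827, 0.33, 75, 76, 16.0) [127. 128. 138.]
scene rest_square 0.58 (0.4229, -0.1747, 87, 87, 47.9) [34. 39. 47.]
steel (0.5431, 0.0069, 75, 68, 6.7)
cube 0.61 (0.5544, 0.1271, 29, 42, 29.3) [161.  89.  58.]
cube 0.56 (0.7307, -0.0339, 27, 36, 68.9) [175.  96.  61.]
cube 0.43 (0.5462, 0.0088, 26, 44, 69.5) [ 40. 118. 160.]
grip [0.49420387 0.01735082 0.13050852]
carrier [0.619 0.086 0.016]
carrier [0.462 0.084 0.016]
carrier [ 0.459 -0.073  0.016]
carrier [ 0.618 -0.073  0.016]
```

```bash
python3 - <<'E'
from h import *
go(.54,.015,.195,180)
E
```

```text
shift cm [-5.035e+01  4.791e+01 -2.000e-02] turn z 0.399 yaw now -157.1 j6 -16.5 tcp [ 0.2621 -0.622   0.1948]
```

Emit:
{"name": "move_arm", "arguments": {
  "targets": [
    [[-4.2,4,0],[0,0,0]],
    [[-8.4,8,0],[0,0,0]],
    [[-12.6,12,0],[0,0,0]],
    [[-16.8,16,0],[0,0,0]],
    [[-21,20,0],[0,0,0]]
  ],
  "jaw": 0
}}

```text
time_s: 2.42
tcp_pos: [0.3785, -0.3546, 0.1951]
eef_rot: [-180.0, 0.0, -157.2]
contact_force: [1.7, -0.5, 0.2]
gripper_width: 0.0432
gripper_force: 0.0
```

Emit:
{"name": "move_arm", "arguments": {
  "targets": [
    [[-4.2,4,0],[0,0,0]],
    [[-8.4,8,0],[0,0,0]],
    [[-12.6,12,0],[0,0,0]],
    [[-16.8,16,0],[0,0,0]],
    [[-21,20,0],[0,0,0]]
  ]
}}

```text
time_s: 3.05
tcp_pos: [0.4944, -0.0884, 0.1953]
eef_rot: [-180.0, 0.1, -157.1]
contact_force: [1.1, -0.6, -0.2]
gripper_width: 0.0007
gripper_force: 0.0
```

Emit:
{"name": "move_arm", "arguments": {
  "targets": [
    [[-4.2,4,0],[0,0,0.13]],
    [[-8.35,7.9,0],[0,0,0.27]],
    [[-8.35,7.9,0],[0,0,0.4]],
    [[-8.35,7.9,0],[0,0,0.4]]
  ]
}}

```text
time_s: 3.55
tcp_pos: [0.5401, 0.0155, 0.1946]
eef_rot: [-180.0, -0.0, -179.9]
contact_force: [-0.5, -0.0, -0.1]
gripper_width: 0.0007
gripper_force: 0.0
```

```bash
python3 - <<'E'
from h import *
go(.54,.015,.127,180)
E
```

```text
shift cm [ 0.   -0.05  6.76] turn z 0.001 yaw now -179.9 j6 -112.4 tcp [0.5401 0.0155 0.1946]
```

Emit:
{"name": "move_arm", "arguments": {
  "targets": [
    [[0,0,3.4],[0,0,0]],
    [[0,0,6.8],[0,0,0]],
    [[1,0,6.8],[0,0,0]],
    [[2,0,6.8],[0,0,0]],
    [[2.5,0,6.8],[0,0,0]]
  ]
}}

```text
time_s: 4.18
tcp_pos: [0.5152, 0.015, 0.1285]
eef_rot: [179.9, 0.2, 180.0]
contact_force: [0.2, 0.1, 0.4]
gripper_width: 0.0004
gripper_force: 0.0
```

Emit:
{"name": "move_arm", "arguments": {
  "targets": [
    [[1.4,0,0.7],[0,0,0]],
    [[2.8,0,1.4],[0,0,0]],
    [[4.0,0,2.4],[0,0,0]],
    [[5.1,0,3.5],[0,0,0]],
    [[6.6,0,5.5],[0,0,0]]
  ]
}}

```text
time_s: 4.8
tcp_pos: [0.4501, 0.016, 0.074]
eef_rot: [179.9, 0.3, -180.0]
contact_force: [0.1, 0.6, 0.6]
gripper_width: 0.0004
gripper_force: 0.4
```

Emit:
{"name": "move_arm", "arguments": {
  "targets": [
    [[0.8,0,1.7],[0,0,0]],
    [[1.3,0,2.8],[0,0,0]],
    [[1.3,0,2.8],[0,0,0]]
  ]
}}

```text
time_s: 5.18
tcp_pos: [0.4359, 0.015, 0.0439]
eef_rot: [-180.0, -0.0, 180.0]
contact_force: [1.1, -0.4, -0.1]
gripper_width: 0.0007
gripper_force: 0.0
```

```bash
python3 - <<'E'
from h import *
c=viewer.capture("scene");cv2.imwrite("pics/s2.png",cv2.resize(c["image"][140:300,220:460],None,fx=3,fy=3,interpolation=2))
print(r.get_state()["contact_force"])
E
```

```text
[0.18373007 0.55173828 0.73080507]
```

View pics/s2.png

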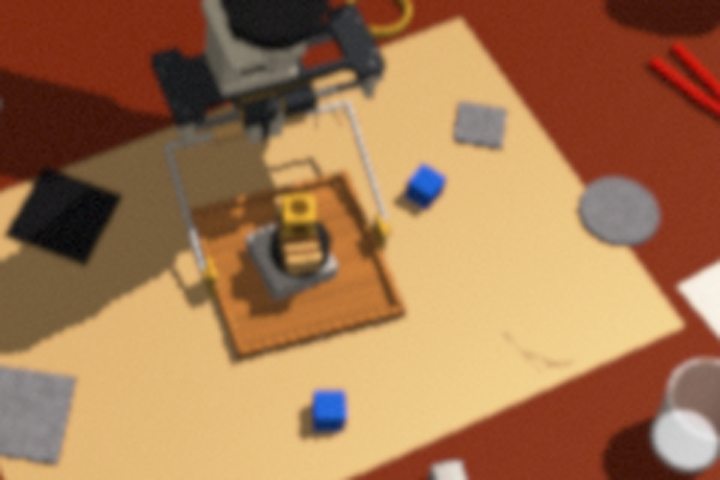

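Emit:
{"name": "move_arm", "arguments": {
  "targets": [
    [[-1.5,0,0],[0,0,0]],
    [[-1.5,0,-6],[0,0,0]],
    [[-1.5,0,-12],[0,0,0]],
    [[-1.5,4,-16],[0,0,0]],
    [[-1.5,9,-16],[0,0,0]]
  ]
}}

```text
time_s: 5.85
tcp_pos: [0.4545, 0.1068, 0.2085]
eef_rot: [179.8, 0.4, 179.8]
contact_force: [0.5, 0.4, -1.3]
gripper_width: 0.0006
gripper_force: 0.0
```

Emit:
{"name": "move_arm", "arguments": {
  "targets": [
    [[0,5,0],[0,0,0]],
    [[0,10,0],[0,0,0]],
    [[0,15,0],[0,0,0]],
    [[0,15,0],[0,0,0]]
  ],
  "jaw": 5
}}

```text
time_s: 6.35
tcp_pos: [0.4525, 0.2583, 0.2038]
eef_rot: [180.0, 0.0, -179.9]
contact_force: [-0.4, -0.2, -1.1]
gripper_width: 0.035
gripper_force: 0.0
```

```bash
python3 - <<'E'
from h import *
C={}
for n in("top","scene"):
    c=C[n]=viewer.capture(n)
    for l,z in (("steel_block_center",.028),("puck_center",.052),("groove_block_center",.074),("cube_center",.102)):
        for q in outline_of(l,n)[:2]:
            m=np.array(q["mask"]);print(n,l,round(q["score"],2),rect(c,m,z),c["image"][m].mean(0).round())
    C[n+"g"]=pinpoint("handle_grip",n)[0]["location"][::-1]
    cv2.imwrite("pics/%s3.png"%n,c["image"])
print("grip",tri([(C[n],C[n+"g"]) for n in("top","scene")]))
t=cv2.resize(C["top"]["image"][180:255,195:275],None,fx=7,fy=7,interpolation=2)
cv2.imwrite("pics/t3z.png",t)
go(.538,.008,.2)
E
```

```text
top steel_block_center 0.45 (0.5357, -0.0155, 28, 70, 75.2) [ 95. 103. 110.]
top puck_center 0.63 (0.5357, -0.0097, 11, 36, 79.2) [48. 57. 64.]
top puck_center 0.26 (0.4397, 0.0426, 211, 109, 55.3) [ 93. 127. 150.]
top groove_block_center 0.53 (0.5656, 0.0043, 29, 24, 89.8) [ 67. 108. 142.]
top cube_center 0.69 (0.495, 0.1422, 30, 29, 45.6) [110.  64.  44.]
top cube_center 0.56 (0.5376, 0.0083, 32, 32, 72.1) [ 34.  84. 109.]
scene steel_block_center 0.65 (0.5435, 0.0072, 77, 74, 6.1) [79. 87. 97.]
scene puck_center 0.49 (0.552, 0.0353, 8, 32, 68.8) [28. 36. 43.]
scene puck_center 0.3 (0.5162, 0.0242, 28, 43, 69.5) [25. 72. 99.]
scene groove_block_center 0.67 (0.571, 0.0048, 34, 38, 79.3) [ 57.  98. 132.]
scene groove_block_center 0.23 (0.4626, -0.3147, 88, 48, 25.5) [132. 132. 139.]
scene cube_center 0.74 (0.5475, 0.0082, 26, 41, 69.5) [24. 71. 97.]
scene cube_center 0.58 (0.7308, -0.034, 27, 35, 68.9) [174.  94.  57.]
grip [0.41959292 0.01448605 0.07142515]
shift cm [ -8.7  -24.66   0.39] turn z 0 yaw now 179.9 j6 -141.2 tcp [0.4514 0.2547 0.2039]
```

View pics/t3z.png

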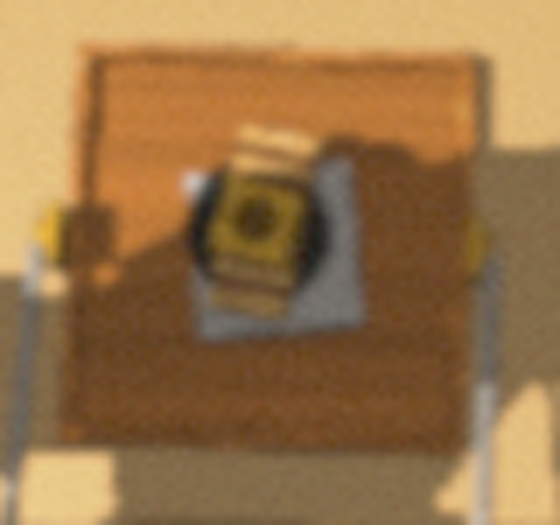

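The crop shows the bail flat towards the robot at about 1.25 rad, the cube on top at crop (257,215), and the oblong block under it pointing nearly along world x. I'll grip the cube across world x.

Emit:
{"name": "move_arm", "arguments": {
  "targets": [
    [[-1.8,-5,0],[0,0,-0.18]],
    [[-3.6,-10,0],[0,0,-0.36]],
    [[-5.4,-15,0],[0,0,-0.54]],
    [[-7.2,-20,0],[0,0,-0.72]],
    [[-8.7,-24.6,0],[0,0,-0.9]]
  ]
}}

```text
time_s: 7.58
tcp_pos: [0.5375, 0.0109, 0.204]
eef_rot: [-180.0, 0.0, -129.9]
contact_force: [0.9, 0.4, -0.3]
gripper_width: 0.0504
gripper_force: 0.0
```

Emit:
{"name": "move_arm", "arguments": {
  "targets": [
    [[0,0,0],[0,0,-0.18]],
    [[0,0,0],[0,0,-0.36]],
    [[0,0,0],[0,0,-0.41]],
    [[0,0,0],[0,0,-0.41]]
  ]
}}

```text
time_s: 8.07
tcp_pos: [0.537, 0.0124, 0.2038]
eef_rot: [-180.0, 0.0, -106.8]
contact_force: [0.4, 0.1, 0.3]
gripper_width: 0.0502
gripper_force: 0.0
```

```bash
python3 - <<'E'
from h import *
go(.539,.009,.078,-105)
E
```

```text
shift cm [ 0.27 -0.29 12.58] turn z -0.031 yaw now -106.8 j6 -39.0 tcp [0.537  0.0124 0.2038]
```

Emit:
{"name": "move_arm", "arguments": {
  "targets": [
    [[0.3,-0.3,4],[0,0,-0.03]],
    [[0.3,-0.3,8],[0,0,-0.03]],
    [[0.3,-0.3,11],[0,0,-0.03]],
    [[0.3,-0.3,12.6],[0,0,-0.03]],
    [[0.3,-0.3,12.6],[0,0,-0.03]]
  ]
}}

```text
time_s: 8.7
tcp_pos: [0.5387, 0.0087, 0.0772]
eef_rot: [179.9, -0.1, -105.1]
contact_force: [0.3, 0.5, 0.6]
gripper_width: 0.0499
gripper_force: 0.0
```

Emit:
{"name": "move_arm", "arguments": {
  "targets": [
    [[0,0,0],[0,0,0]],
    [[0,0,0],[0,0,0]],
    [[0,0,0],[0,0,0]],
    [[0,0,0],[0,0,0]],
    [[0,0,0],[0,0,0]]
  ],
  "jaw": 2,
  "squeeze": 15
}}

```text
time_s: 9.32
tcp_pos: [0.5391, 0.0089, 0.0779]
eef_rot: [-180.0, 0.0, -105.0]
contact_force: [-0.8, 0.2, -0.4]
gripper_width: 0.02
gripper_force: 0.0
```

```bash
python3 - <<'E'
from h import *
c=viewer.capture("scene");cv2.imwrite("pics/s4.png",cv2.resize(c["image"][160:270,250:400],None,fx=5,fy=5,interpolation=2))
go(.448,.246,.2,-121.5)
E
```

```text
shift cm [-20.54  14.95 -12.21] turn z 0.287 yaw now -105.0 j6 -36.8 tcp [0.5391 0.0088 0.0778]
```

View pics/s4.png

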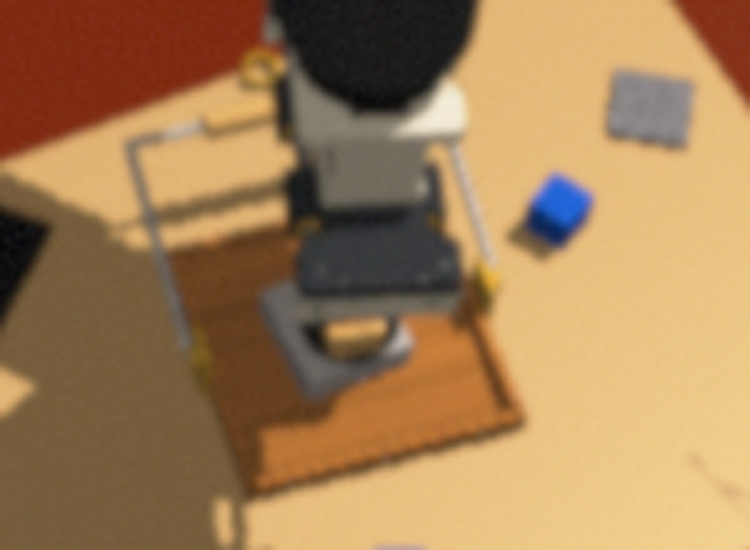

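Closing met no resistance, so the cube is not between the pads. I'll open, rise and look.

Emit:
{"name": "move_arm", "arguments": {
  "targets": [
    [[0,0,0],[0,0,0]],
    [[0,0,0],[0,0,0]],
    [[0,0,0],[0,0,0]],
    [[0,0,0],[0,0,0]],
    [[0,0,0],[0,0,0]]
  ],
  "jaw": 5
}}

```text
time_s: 10.0
tcp_pos: [0.5391, 0.0088, 0.0778]
eef_rot: [180.0, -0.0, -105.0]
contact_force: [0.3, -0.1, 0.7]
gripper_width: 0.0497
gripper_force: 0.0
```

Emit:
{"name": "move_arm", "arguments": {
  "targets": [
    [[0,0,-3],[0,0,0]],
    [[0,0,-7],[0,0,0]],
    [[0,0,-12],[0,0,0]],
    [[4,4,-14],[0,0,0]],
    [[8,8,-14],[0,0,0]]
  ]
}}

```text
time_s: 10.62
tcp_pos: [0.441, -0.048, 0.2193]
eef_rot: [-179.9, 0.1, -105.0]
contact_force: [0.0, -0.2, -0.1]
gripper_width: 0.05
gripper_force: 0.0
```

Emit:
{"name": "move_arm", "arguments": {
  "targets": [
    [[-8,2,0],[0,0,0]],
    [[-8,2,0],[0,0,0]]
  ]
}}

```text
time_s: 10.88
tcp_pos: [0.4423, 0.0358, 0.2186]
eef_rot: [-179.9, 0.1, -105.1]
contact_force: [1.0, -0.1, 0.1]
gripper_width: 0.05
gripper_force: 0.0
```

```bash
python3 - <<'E'
from h import *
c=viewer.capture("scene");d=viewer.capture("top")
f=lambda i:cv2.resize(i,(400,400),interpolation=2)
cv2.imwrite("pics/b5.png",np.hstack([f(c["image"][170:270,270:370]),f(d["image"][170:270,185:285])]))
go(.539,.009,.2)
E
```

```text
shift cm [  0.14 -10.02   1.82] turn z 0 yaw now -104.9 j6 -45.2 tcp [0.4425 0.0361 0.2181]
```

View pics/b5.png

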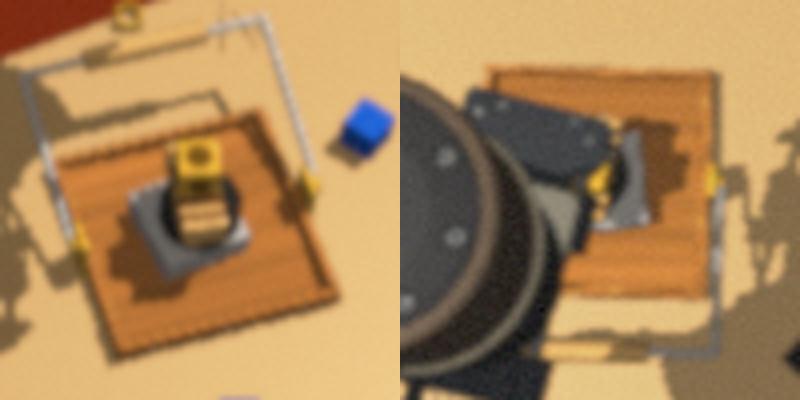

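```bash
python3 - <<'E'
from h import *
c=viewer.capture("scene");d=viewer.capture("top")
for z in (.06,.074,.088,.102): print(z,atz(c,(320,209),z).round(4),atz(d,(231,213),z).round(4))
print(tri([(c,(320,209)),(d,(231,213))]))
# dimple: scene s1 crop (518,117)->(319,208.5); top crop t1 (283,162)->(231.5,211)
print("dimple",tri([(c,(319.6,209.0)),(d,(195+257/7,180+215/7))]))
print(proj(c,[[.539,.009,.102]]),proj(d,[[.539,.009,.102]]))
print(pinpoint("cube_center","scene")[:3])
E
```

```text
0.06 [0.5172 0.026  0.06  ] [0.5394 0.0146 0.06  ]
0.074 [0.5252 0.0218 0.074 ] [0.5375 0.0133 0.074 ]
0.088 [0.5332 0.0176 0.088 ] [0.5356 0.0121 0.088 ]
0.102 [0.5412 0.0134 0.102 ] [0.5337 0.0109 0.102 ]
[0.53559941 0.01384618 0.09303918]
dimple [0.54025168 0.01080254 0.10153138]
[[318.13760494 208.76027285]] [[231.73854719 210.96490052]]
[{'location': [213.7, 317.7], 'score': 0.71}, {'location': [277.4, 323.8], 'score': 0.45}]
```

```bash
python3 - <<'E'
from h import *
c=viewer.capture("scene");s=r.get_state()
Rm=R.from_euler("xyz",s["eef_rot"],degrees=True)
w=s["gripper_width"]/2;print(s["gripper_width"],s["tcp_pos"])
P=np.array(s["tcp_pos"])+Rm.apply([[0,0,0],[0,w,0],[0,-w,0],[0,w,-.066],[0,-w,-.066]])
p=proj(c,P);im=cv2.resize(c["image"][90:240,200:400],None,fx=4,fy=4,interpolation=2)
for q,k in zip(p,[(0,255,0),(255,0,255),(255,255,0),(0,0,255),(0,0,255)]): cv2.circle(im,tuple(int(v) for v in (q-[200,90])*4),4,k,-1)
cv2.imwrite("pics/s6.png",im)
E
```

```text
0.05029796615641935 [0.4424236  0.03440146 0.21767808]
```

View pics/s6.png

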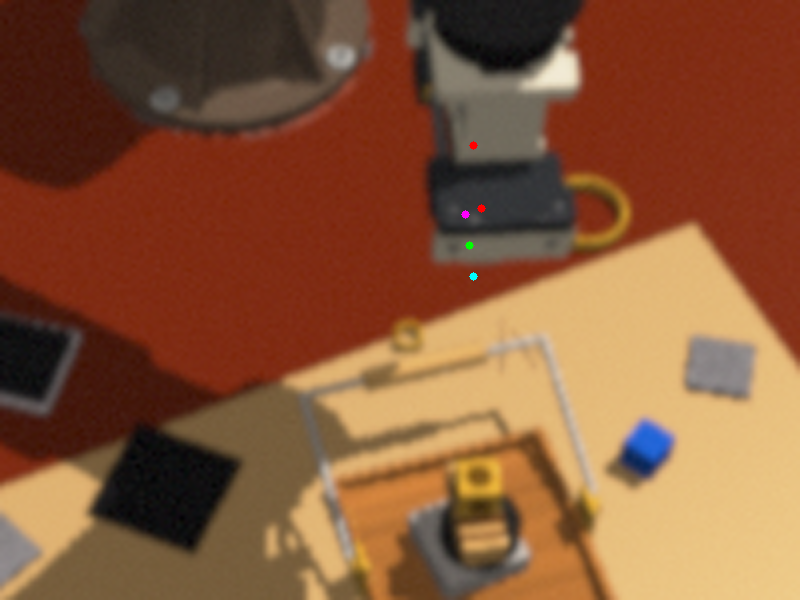

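The brass cube is still on the stack at crop (478,485). The gripper appears about 9 px away from its projected pose, so I'll check that numerically.

```bash
python3 - <<'E'
from h import *
c=viewer.capture("scene")
def body(t,yaw):
    Rm=R.from_euler("xyz",[180,0,yaw],degrees=True)
    P=np.array(t)+Rm.apply([[0,0,0],[-.039,-.0965,-.066],[.039,-.0965,-.066],[-.039,.0965,-.066],[.039,.0965,-.066]])
    return proj(c,P).round(0).astype(int).tolist()
print("now",body([.4424,.0344,.2177],-105))
print("s4",body([.5391,.0088,.0778],-105))
print("s2",body([.4359,.015,.0439],180))
s=r.get_state();print(s["tcp_pos"],s["joints"],s["eef_rot"])
E
```

```text
now [[317, 151], [340, 165], [307, 166], [331, 105], [300, 106]]
s4 [[317, 214], [339, 232], [307, 233], [330, 169], [301, 171]]
s2 [[306, 190], [278, 197], [269, 174], [345, 178], [335, 157]]
[0.44242598 0.03426722 0.21762904] [ 3.00386721e+01 -2.86881305e+00 -2.46705584e+01  1.02944575e-03
 -6.82228617e+01 -4.50966797e+01] [ 1.79983307e+02 -1.81038622e-02 -1.05057623e+02]
```

Emit:
{"name": "move_arm", "arguments": {
  "targets": [
    [[-4.5,-2.9,0],[0,0,0]],
    [[-9,-5.8,0],[0,0,0]],
    [[-13.5,-8.7,0],[0,0,0]],
    [[-18,-11.5,0],[0,0,0]],
    [[-18,-11.5,5],[0,0,0]]
  ],
  "jaw": 0
}}

```text
time_s: 11.85
tcp_pos: [0.6053, 0.1815, 0.1692]
eef_rot: [-179.7, 0.2, -105.0]
contact_force: [-0.9, -1.3, -2.3]
gripper_width: 0.0055
gripper_force: 0.0
```

Emit:
{"name": "move_arm", "arguments": {
  "targets": [
    [[0,0,4],[0,0,0]],
    [[0,0,8],[0,0,0]],
    [[0,0,11],[0,0,0]],
    [[0,0,11],[0,0,0]]
  ]
}}

```text
time_s: 12.35
tcp_pos: [0.5987, 0.1771, 0.0551]
eef_rot: [179.8, -0.2, -105.1]
contact_force: [0.3, -0.6, 0.2]
gripper_width: 0.0001
gripper_force: 0.0
```

```bash
python3 - <<'E'
from h import *
print(r.grip_point_offset)
c=viewer.capture("scene");s=r.get_state();print(s["tcp_pos"],s["contact_force"])
Rm=R.from_euler("xyz",s["eef_rot"],degrees=True)
P=np.array(s["tcp_pos"])+Rm.apply([[0,0,0],[0,0,-.019]])
d=viewer.capture("top")
o=[]
for k in(c,d):
    p=proj(k,P);x,y=np.clip(p[0].astype(int)-50,0,[460,320]);im=cv2.resize(k["image"][y:y+100,x:x+100],(400,400),interpolation=2)
    for q in p: cv2.circle(im,tuple(int(v) for v in (q-[x,y])*4),3,(0,255,0),-1)
    o.append(im)
cv2.imwrite("pics/b7.png",np.hstack(o))
E
```

```text
-0.0188
[0.60008992 0.17787159 0.05715533] [0.28786631 1.2801832  2.20124739]
```

View pics/b7.png

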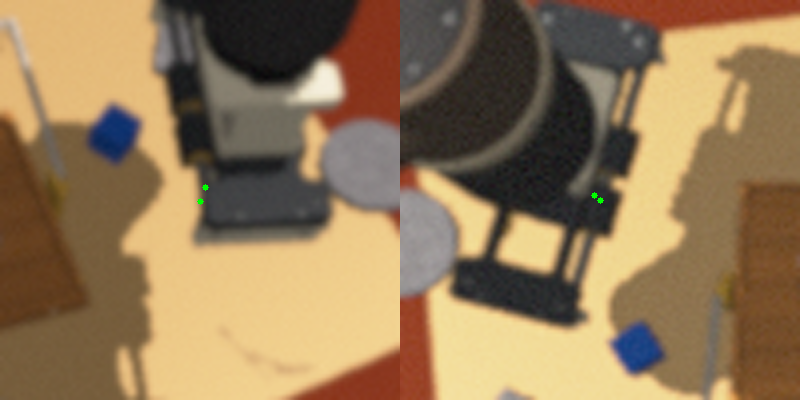

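Emit:
{"name": "move_arm", "arguments": {
  "targets": [
    [[0,0,0.7],[0,0,0]],
    [[0,0,1.4],[0,0,0]],
    [[0,0,2],[0,0,0]],
    [[0,0,2],[0,0,0]]
  ]
}}

```text
time_s: 12.95
tcp_pos: [0.5999, 0.1786, 0.0372]
eef_rot: [180.0, -0.0, -105.0]
contact_force: [-0.8, -0.5, 0.1]
gripper_width: 0.0002
gripper_force: 0.0
```

Emit:
{"name": "move_arm", "arguments": {
  "targets": [
    [[0,0,0.5],[0,0,0]],
    [[0,0,1],[0,0,0]],
    [[0,0,1],[0,0,0]]
  ]
}}

```text
time_s: 13.32
tcp_pos: [0.5999, 0.1786, 0.0272]
eef_rot: [180.0, -0.0, -105.0]
contact_force: [-0.1, -0.7, -0.3]
gripper_width: 0.0006
gripper_force: 0.0
```

Emit:
{"name": "move_arm", "arguments": {
  "targets": [
    [[0,0,0.4],[0,0,0]],
    [[0,0,0.8],[0,0,0]],
    [[0,0,0.8],[0,0,0]]
  ]
}}

```text
time_s: 13.7
tcp_pos: [0.6, 0.1787, 0.0193]
eef_rot: [180.0, -0.0, -105.0]
contact_force: [0.3, 0.5, 0.2]
gripper_width: 0.0008
gripper_force: 0.0
```

Emit:
{"name": "move_arm", "arguments": {
  "targets": [
    [[0,0,0.4],[0,0,0]],
    [[0,0,0.8],[0,0,0]],
    [[0,0,1.2],[0,0,0]],
    [[0,0,1.2],[0,0,0]]
  ]
}}

```text
time_s: 14.2
tcp_pos: [0.5999, 0.1786, 0.0073]
eef_rot: [180.0, -0.0, -105.0]
contact_force: [-0.0, -0.5, 0.2]
gripper_width: 0.0007
gripper_force: 0.0
```

Emit:
{"name": "move_arm", "arguments": {
  "targets": [
    [[0,0,0.3],[0,0,0]],
    [[0,0,0.6],[0,0,0]],
    [[0,0,0.6],[0,0,0]]
  ]
}}

```text
time_s: 14.58
tcp_pos: [0.6001, 0.1787, 0.0015]
eef_rot: [180.0, -0.0, -105.0]
contact_force: [0.3, 0.3, -0.0]
gripper_width: 0.0001
gripper_force: 0.0
```

Emit:
{"name": "move_arm", "arguments": {
  "targets": [
    [[0,0,0.2],[0,0,0]],
    [[0,0,0.4],[0,0,0]],
    [[0,0,0.4],[0,0,0]]
  ]
}}

```text
time_s: 14.95
tcp_pos: [0.6001, 0.1787, -0.0024]
eef_rot: [180.0, -0.0, -105.0]
contact_force: [-0.7, 0.1, -0.3]
gripper_width: 0.0004
gripper_force: 0.0
```

The reported height is below the table with no contact, so the true tip sits higher than reported. I'll keep feeling down.

Emit:
{"name": "move_arm", "arguments": {
  "targets": [
    [[0,0,0.3],[0,0,0]],
    [[0,0,0.6],[0,0,0]],
    [[0,0,0.6],[0,0,0]]
  ]
}}

```text
time_s: 15.32
tcp_pos: [0.6, 0.1786, -0.0086]
eef_rot: [180.0, -0.0, -105.0]
contact_force: [-0.2, 0.2, 0.3]
gripper_width: 0.0007
gripper_force: 0.0
```

```bash
python3 - <<'E'
from h import *
c=viewer.capture("scene");s=r.get_state();print(s["tcp_pos"],s["contact_force"])
d=viewer.capture("top")
o=[]
Rm=R.from_euler("xyz",s["eef_rot"],degrees=True)
P=np.array(s["tcp_pos"])+Rm.apply([[0,0,0],[-.039,-.0965,-.066],[.039,-.0965,-.066]])
for k in(c,d):
    p=proj(k,P);x,y=np.clip(p[0].astype(int)-30,0,[460,320]);im=cv2.resize(k["image"][y:y+60,x:x+60],(400,400),interpolation=2)
    for q in p: cv2.circle(im,tuple(int(v) for v in (q-[x,y])*6.67),3,(0,255,0),-1)
    o.append(im)
cv2.imwrite("pics/b8.png",np.hstack(o))
E
```

```text
[ 0.60012381  0.17870636 -0.00844409] [ 0.92797443 -0.39119983  0.25003577]
```

View pics/b8.png

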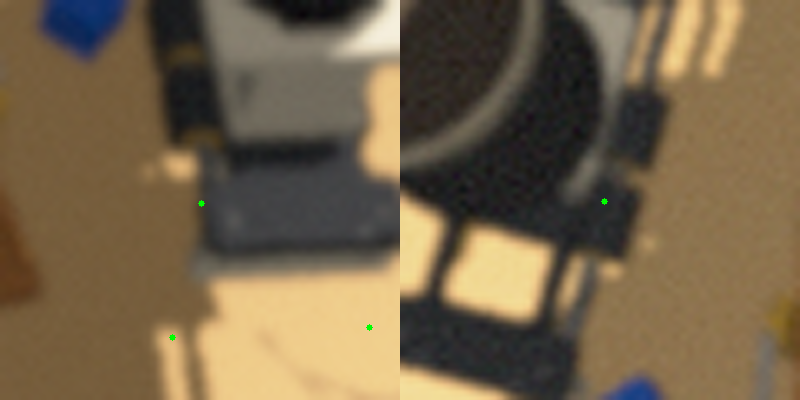

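The gripper body shows about 10 px higher in the scene view than predicted, which means several centimetres in z.

Emit:
{"name": "move_arm", "arguments": {
  "targets": [
    [[0,0,0.3],[0,0,0]],
    [[0,0,0.6],[0,0,0]],
    [[0,0,0.9],[0,0,0]],
    [[0,0,0.9],[0,0,0]]
  ]
}}

```text
time_s: 15.92
tcp_pos: [0.6, 0.1787, -0.0176]
eef_rot: [180.0, -0.0, -105.0]
contact_force: [-0.2, -0.3, 0.0]
gripper_width: 0.0009
gripper_force: 0.0
```

Emit:
{"name": "move_arm", "arguments": {
  "targets": [
    [[0,0,0.2],[0,0,0]],
    [[0,0,0.4],[0,0,0]],
    [[0,0,0.4],[0,0,0]]
  ]
}}

```text
time_s: 16.3
tcp_pos: [0.6001, 0.1787, -0.0214]
eef_rot: [180.0, -0.0, -105.0]
contact_force: [0.3, 0.8, 0.0]
gripper_width: 0.0008
gripper_force: 0.0
```

Emit:
{"name": "move_arm", "arguments": {
  "targets": [
    [[0,0,0.15],[0,0,0]],
    [[0,0,0.3],[0,0,0]],
    [[0,0,0.3],[0,0,0]]
  ]
}}

```text
time_s: 16.68
tcp_pos: [0.6002, 0.1787, -0.0244]
eef_rot: [180.0, -0.0, -105.0]
contact_force: [-0.2, 0.4, -0.1]
gripper_width: 0.0004
gripper_force: 0.0
```

Emit:
{"name": "move_arm", "arguments": {
  "targets": [
    [[0,0,0.15],[0,0,0]],
    [[0,0,0.3],[0,0,0]],
    [[0,0,0.3],[0,0,0]]
  ]
}}

```text
time_s: 17.05
tcp_pos: [0.6001, 0.1787, -0.0274]
eef_rot: [180.0, -0.0, -105.0]
contact_force: [0.2, 1.1, 0.3]
gripper_width: 0.0004
gripper_force: 0.0
```

Emit:
{"name": "move_arm", "arguments": {
  "targets": [
    [[0,0,0.15],[0,0,0]],
    [[0,0,0.3],[0,0,0]],
    [[0,0,0.3],[0,0,0]]
  ]
}}

```text
time_s: 17.42
tcp_pos: [0.6002, 0.1787, -0.0304]
eef_rot: [180.0, -0.0, -105.0]
contact_force: [-0.3, 0.8, 0.3]
gripper_width: 0.0009
gripper_force: 0.0
```

Emit:
{"name": "move_arm", "arguments": {
  "targets": [
    [[0,0,0.15],[0,0,0]],
    [[0,0,0.3],[0,0,0]],
    [[0,0,0.3],[0,0,0]]
  ]
}}

```text
time_s: 17.8
tcp_pos: [0.6004, 0.1789, -0.0315]
eef_rot: [-180.0, 0.0, -105.0]
contact_force: [-6.0, -1.0, 14.9]
gripper_width: 0.0008
gripper_force: 7.3
```

Contact came at a reported z of −0.031, so the true tip z is the reported value plus 31 mm. I'll put that into `go` and return to the cube.

Emit:
{"name": "move_arm", "arguments": {
  "targets": [
    [[0,0,-5],[0,0,0]],
    [[0,0,-11],[0,0,0]],
    [[0,0,-17],[0,0,0]],
    [[4,2.5,-18],[0,0,0]],
    [[8.5,5.2,-18],[0,0,0]]
  ],
  "jaw": 5
}}

```text
time_s: 18.42
tcp_pos: [0.5279, 0.1101, 0.148]
eef_rot: [-179.9, 0.1, -105.0]
contact_force: [-0.2, 0.1, 0.2]
gripper_width: 0.0451
gripper_force: 0.0
```

Emit:
{"name": "move_arm", "arguments": {
  "targets": [
    [[4.5,2.7,0],[0,0,0]],
    [[9,5,0],[0,0,0]],
    [[9,5,0],[0,0,0]]
  ]
}}

```text
time_s: 18.8
tcp_pos: [0.454, 0.0343, 0.1472]
eef_rot: [-180.0, 0.0, -105.1]
contact_force: [1.0, 0.3, 0.0]
gripper_width: 0.05
gripper_force: 0.0
```

```bash
sed -i 's/np.array(\[x,y,z\])-s/np.array([x,y,z-.031])-s/' h.py; python3 - <<'E'
from h import *
go(.540,.010,.079,-105)
E
```

```text
shift cm [ 0.11 -8.93  9.92] turn z -0.002 yaw now -105.1 j6 -44.3 tcp [0.454  0.0343 0.1472]
```

Emit:
{"name": "move_arm", "arguments": {
  "targets": [
    [[0.1,-4.5,0],[0,0,0]],
    [[0.1,-8.9,0],[0,0,0]],
    [[0.1,-8.9,0],[0,0,0]],
    [[0.1,-8.9,3],[0,0,0]],
    [[0.1,-8.9,6],[0,0,0]]
  ]
}}

```text
time_s: 19.42
tcp_pos: [0.5423, 0.0126, 0.0861]
eef_rot: [-180.0, 0.0, -105.0]
contact_force: [0.5, 0.3, -0.8]
gripper_width: 0.0495
gripper_force: 0.0
```

Emit:
{"name": "move_arm", "arguments": {
  "targets": [
    [[0,0,1.5],[0,0,0]],
    [[0,0,3],[0,0,0]],
    [[0,0,3.9],[0,0,0]],
    [[0,0,3.9],[0,0,0]]
  ]
}}

```text
time_s: 19.92
tcp_pos: [0.5419, 0.0122, 0.0475]
eef_rot: [180.0, -0.0, -105.0]
contact_force: [-0.3, -0.4, -0.4]
gripper_width: 0.0501
gripper_force: 0.0
```

Emit:
{"name": "move_arm", "arguments": {
  "targets": [
    [[0,0,0],[0,0,0]],
    [[0,0,0],[0,0,0]],
    [[0,0,0],[0,0,0]],
    [[0,0,0],[0,0,0]],
    [[0,0,0],[0,0,0]]
  ],
  "jaw": 2,
  "squeeze": 15
}}

```text
time_s: 20.55
tcp_pos: [0.542, 0.0122, 0.0482]
eef_rot: [-180.0, 0.0, -105.0]
contact_force: [-2.4, 0.6, 4.9]
gripper_width: 0.0278
gripper_force: 15.0
```

Gripped: 27.8 mm at 15 N. I'll lift 8 cm and work out the transfer.

Emit:
{"name": "move_arm", "arguments": {
  "targets": [
    [[0,0,-1],[0,0,0]],
    [[0,0,-4],[0,0,0]],
    [[0,0,-8],[0,0,0]],
    [[0,0,-10],[0,0,0]],
    [[0,0,-10],[0,0,0]]
  ]
}}

```text
time_s: 21.18
tcp_pos: [0.5433, 0.0126, 0.1497]
eef_rot: [-179.8, 0.1, -105.0]
contact_force: [0.1, 0.1, -1.7]
gripper_width: 0.0277
gripper_force: 15.0
```

```bash
python3 - <<'E'
from h import *
go(.448,.246,.0482+.031-.068+.002,-121.5)
d=viewer.capture("top");c=viewer.capture("scene")
for n,k in(("top",d),("scene",c)):
  for l,z in(("cube_center",.202),("groove_block_center",.074),("puck_center",.052)):
    for q in outline_of(l,n)[:2]:
        m=np.array(q["mask"]);print(n,l,round(q["score"],2),rect(k,m,z),k["image"][m].mean(0).round())
E
```

```text
shift cm [-20.04  15.31  16.74] turn z 0.288 yaw now -105.0 j6 -37.0 tcp [0.5433 0.0126 0.1497]
top puck_center 0.51 (0.5391, -0.0103, 24, 8, 0.4) [55. 57. 60.]
scene cube_center 0.48 (0.6095, 0.087, 28, 37, 31.6) [161.  93.  65.]
scene cube_center 0.43 (0.7714, -0.0599, 25, 33, 68.9) [172.  95.  62.]
scene groove_block_center 0.76 (0.5546, 0.0086, 35, 68, 78.6) [ 59. 100. 134.]
scene puck_center 0.4 (0.546, -0.0088, 10, 35, 77.7) [38. 50. 62.]
```

Emit:
{"name": "move_arm", "arguments": {
  "targets": [
    [[-4,3,0],[0,0,0.06]],
    [[-8,6.1,0],[0,0,0.12]],
    [[-12,9.2,0],[0,0,0.18]],
    [[-16,12.2,0],[0,0,0.24]],
    [[-20,15.3,2],[0,0,0.29]]
  ]
}}

```text
time_s: 22.2
tcp_pos: [0.4464, 0.2474, 0.1288]
eef_rot: [-179.9, 0.2, -121.7]
contact_force: [0.4, -0.2, -1.8]
gripper_width: 0.0278
gripper_force: 15.0
```

Emit:
{"name": "move_arm", "arguments": {
  "targets": [
    [[0,0,4],[0,0,0]],
    [[0,0,8],[0,0,0]],
    [[0,0,11],[0,0,0]],
    [[0,0,12.5],[0,0,0]],
    [[0,0,12.5],[0,0,0]]
  ]
}}

```text
time_s: 22.82
tcp_pos: [0.4459, 0.2445, 0.0021]
eef_rot: [180.0, -0.1, -121.6]
contact_force: [-0.3, 0.2, -1.3]
gripper_width: 0.0276
gripper_force: 15.0
```

```bash
python3 - <<'E'
from h import *
go(.448,.246,.012,-121.5)
E
```

```text
shift cm [-0.24 -0.11  2.11] turn z -0.002 yaw now -121.6 j6 -82.6 tcp [0.4459 0.2445 0.0021]
```

Emit:
{"name": "move_arm", "arguments": {
  "targets": [
    [[-0.2,-0.1,0.8],[0,0,0]],
    [[-0.2,-0.1,1.5],[0,0,0]],
    [[-0.2,-0.1,1.9],[0,0,0]],
    [[-0.2,-0.1,2.1],[0,0,0]],
    [[-0.2,-0.1,2.1],[0,0,0]]
  ]
}}

```text
time_s: 23.45
tcp_pos: [0.448, 0.2462, -0.0182]
eef_rot: [180.0, -0.0, -121.6]
contact_force: [-0.0, 0.7, -1.6]
gripper_width: 0.0279
gripper_force: 15.0
```

Emit:
{"name": "move_arm", "arguments": {
  "targets": [
    [[0,0,0],[0,0,0]],
    [[0,0,0],[0,0,0]],
    [[0,0,0],[0,0,0]],
    [[0,0,0],[0,0,0]]
  ],
  "jaw": 5
}}

```text
time_s: 23.95
tcp_pos: [0.4481, 0.2463, -0.0181]
eef_rot: [-180.0, 0.0, -121.6]
contact_force: [0.4, -0.2, 0.6]
gripper_width: 0.0497
gripper_force: 0.0
```

Emit:
{"name": "move_arm", "arguments": {
  "targets": [
    [[0,0,-2],[0,0,0]],
    [[0,0,-6],[0,0,0]],
    [[0,0,-12],[0,0,0]],
    [[0,0,-17],[0,0,0]],
    [[-5,-3,-17],[0,0,0]]
  ]
}}

```text
time_s: 24.58
tcp_pos: [0.501, 0.2746, 0.1594]
eef_rot: [-179.8, 0.7, -121.5]
contact_force: [-0.0, 2.6, 0.9]
gripper_width: 0.0499
gripper_force: 0.0
```

Emit:
{"name": "move_arm", "arguments": {
  "targets": [
    [[-5,-3,0],[0,0,0]],
    [[-5,-3,0],[0,0,0]]
  ]
}}

```text
time_s: 24.82
tcp_pos: [0.554, 0.3009, 0.15]
eef_rot: [180.0, -0.1, -121.7]
contact_force: [-1.2, -0.3, -0.6]
gripper_width: 0.05
gripper_force: 0.0
```

```bash
python3 - <<'E'
from h import *
d=viewer.capture("top");c=viewer.capture("scene")
for n,k in(("top",d),("scene",c)):
  for l,z in(("cube_center",.034),("groove_block_center",.074),("puck_center",.052),("steel_block_center",.028),("rest_small",.006)):
    for q in outline_of(l,n)[:3]:
        m=np.array(q["mask"]);print(n,l,round(q["score"],2),rect(k,m,z),k["image"][m].mean(0).round())
f=lambda i:cv2.resize(i,(400,400),interpolation=2)
cv2.imwrite("pics/b9.png",np.hstack([f(c["image"][150:250,300:400]),f(d["image"][180:260,195:275])]))
E
```

```text
top cube_center 0.66 (0.5029, 0.1571, 29, 29, 34.1) [119.  66.  40.]
top cube_center 0.55 (0.4448, 0.242, 31, 28, 59.7) [ 57. 131. 163.]
top cube_center 0.44 (0.69, -0.0155, 32, 32, 72.3) [186. 105.  69.]
top groove_block_center 0.71 (0.5413, 0.0091, 31, 71, 78.6) [ 92. 154. 199.]
top puck_center 0.61 (0.5461, 0.0336, 7, 28, 79.4) [52. 60. 67.]
top puck_center 0.3 (0.5448, 0.0106, 31, 69, 78.2) [ 92. 155. 200.]
top steel_block_center 0.7 (0.4221, 0.0286, 117, 19, 89.9) [ 80. 112. 135.]
top steel_block_center 0.5 (0.5376, -0.0151, 23, 66, 77.7) [121. 129. 137.]
top rest_small 0.49 (0.4448, 0.2425, 47, 49, 63.9) [102. 111. 121.]
scene cube_center 0.69 (0.4546, 0.2403, 29, 47, 56.9) [ 48. 106. 139.]
scene cube_center 0.61 (0.7, -0.0164, 31, 38, 69.0) [168.  93.  60.]
scene groove_block_center 0.89 (0.5483, 0.0098, 37, 85, 77.7) [ 72. 124. 166.]
scene puck_center 0.67 (0.5549, 0.0352, 10, 38, 78.6) [31. 40. 50.]
scene steel_block_center 0.57 (0.5427, 0.005, 75, 64, 8.8) [82. 89. 97.]
```

View pics/b9.png

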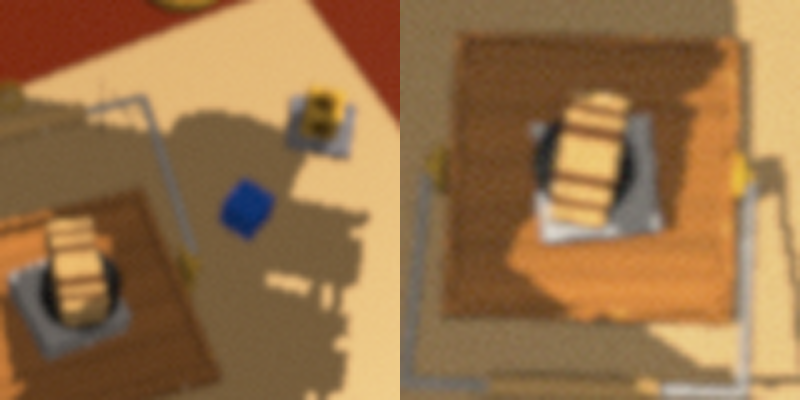

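The cube sits squarely on the small rest at crop (323,118). The oblong block is clear on top, at about (0.5425, 0.010) with yaw −11.4°.

```bash
python3 - <<'E'
from h import *
go(.5425,.010,.181,168.6)
E
```

```text
shift cm [ 25.15 -14.44   0.2 ] turn z 1.218 yaw now -121.6 j6 -78.0 tcp [0.5514 0.2999 0.1522]
```

Emit:
{"name": "move_arm", "arguments": {
  "targets": [
    [[5,-2.9,0],[0,0,0.18]],
    [[10,-5.8,0],[0,0,0.36]],
    [[15,-8.7,0],[0,0,0.54]],
    [[20,-11.6,0],[0,0,0.72]],
    [[25.1,-14.4,0],[0,0,0.9]]
  ]
}}

```text
time_s: 26.05
tcp_pos: [0.5422, 0.009, 0.1522]
eef_rot: [180.0, 0.0, -173.5]
contact_force: [0.5, -0.4, 0.6]
gripper_width: 0.0503
gripper_force: 0.0
```

Emit:
{"name": "move_arm", "arguments": {
  "targets": [
    [[0,0,0],[0,0,0.16]],
    [[0,0,0],[0,0,0.32]],
    [[0,0,0],[0,0,0.32]],
    [[0,0,0],[0,0,0.32]]
  ]
}}

```text
time_s: 26.55
tcp_pos: [0.5425, 0.0108, 0.1518]
eef_rot: [180.0, 0.0, 168.7]
contact_force: [-0.2, -0.0, -0.0]
gripper_width: 0.0501
gripper_force: 0.0
```

```bash
python3 - <<'E'
from h import *
go(.5425,.010,.056,168.6)
E
```

```text
shift cm [-0.02 -0.08 12.68] turn z 0.001 yaw now 168.7 j6 -123.2 tcp [0.5425 0.0108 0.1518]
```

Emit:
{"name": "move_arm", "arguments": {
  "targets": [
    [[0,0,4],[0,0,0]],
    [[0,0,8],[0,0,0]],
    [[0,0,11],[0,0,0]],
    [[0,0,12.6],[0,0,0]],
    [[0,0,12.6],[0,0,0]]
  ]
}}

```text
time_s: 27.18
tcp_pos: [0.5421, 0.0106, 0.0251]
eef_rot: [-179.9, -0.1, 168.5]
contact_force: [0.4, -0.7, 0.3]
gripper_width: 0.05
gripper_force: 0.0
```

Emit:
{"name": "move_arm", "arguments": {
  "targets": [
    [[0,0,0],[0,0,0]],
    [[0,0,0],[0,0,0]],
    [[0,0,0],[0,0,0]],
    [[0,0,0],[0,0,0]],
    [[0,0,0],[0,0,0]]
  ],
  "jaw": 2,
  "squeeze": 12
}}

```text
time_s: 27.8
tcp_pos: [0.5432, 0.0108, 0.0268]
eef_rot: [180.0, 0.1, 168.5]
contact_force: [-1.2, 1.3, 6.1]
gripper_width: 0.0301
gripper_force: 11.9
```

Emit:
{"name": "move_arm", "arguments": {
  "targets": [
    [[0,0,-1],[0,0,0]],
    [[0,0,-4],[0,0,0]],
    [[0,0,-8],[0,0,0]],
    [[0,0,-11],[0,0,0]],
    [[0,0,-11],[0,0,0]]
  ]
}}

```text
time_s: 28.42
tcp_pos: [0.5441, 0.011, 0.1389]
eef_rot: [179.9, 0.3, 168.5]
contact_force: [0.0, 0.7, -1.5]
gripper_width: 0.03
gripper_force: 11.9
```

```bash
python3 - <<'E'
from h import *
go(.416,-.3145,.14,28)
E
```

```text
shift cm [  6.06 -34.46   2.87] turn z -0.69 yaw now 168.5 j6 -123.4 tcp [0.5441 0.011  0.1389]
```

Emit:
{"name": "move_arm", "arguments": {
  "targets": [
    [[1,-5.5,0],[0,0,-0.13]],
    [[2,-11,0],[0,0,-0.26]],
    [[3,-16.5,0],[0,0,-0.39]],
    [[4,-22,0],[0,0,-0.52]],
    [[5,-28,0],[0,0,-0.65]]
  ]
}}

```text
time_s: 29.05
tcp_pos: [0.4361, -0.2549, 0.1354]
eef_rot: [180.0, -0.0, -154.0]
contact_force: [0.9, -0.1, -0.6]
gripper_width: 0.0301
gripper_force: 11.9
```

```bash
python3 - <<'E'
from h import *
go(.416,-.3145,.04,28)
E
```

```text
shift cm [ 4.42 -4.48 12.64] turn z -0.035 yaw now -154.0 j6 -56.0 tcp [ 0.4361 -0.2549  0.1354]
```

Emit:
{"name": "move_arm", "arguments": {
  "targets": [
    [[2.2,-2.2,1],[0,0,-0.03]],
    [[4.4,-4.5,4],[0,0,-0.03]],
    [[4.4,-4.5,8],[0,0,-0.03]],
    [[4.4,-4.5,11],[0,0,-0.03]],
    [[4.4,-4.5,11],[0,0,-0.03]]
  ]
}}

```text
time_s: 29.68
tcp_pos: [0.4147, -0.3126, 0.0233]
eef_rot: [179.7, -0.2, -152.6]
contact_force: [-0.4, -0.5, -0.7]
gripper_width: 0.0298
gripper_force: 11.9
```

```bash
python3 - <<'E'
from h import *
go(.416,-.3145,.013,28)
E
```

```text
shift cm [-0.05 -0.24  4.13] turn z -0.011 yaw now -152.6 j6 -47.2 tcp [ 0.4147 -0.3126  0.0233]
```

Emit:
{"name": "move_arm", "arguments": {
  "targets": [
    [[0,-0.2,1.5],[0,0,0]],
    [[0,-0.2,3],[0,0,0]],
    [[0,-0.2,3.8],[0,0,0]],
    [[0,-0.2,4.1],[0,0,0]],
    [[0,-0.2,4.1],[0,0,0]]
  ]
}}

```text
time_s: 30.3
tcp_pos: [0.4183, -0.3151, -0.0152]
eef_rot: [-180.0, -0.0, -152.6]
contact_force: [0.3, 0.6, -0.5]
gripper_width: 0.0299
gripper_force: 11.9
```

Emit:
{"name": "move_arm", "arguments": {
  "targets": [
    [[0,0,0],[0,0,0]],
    [[0,0,0],[0,0,0]],
    [[0,0,0],[0,0,0]],
    [[0,0,0],[0,0,0]]
  ],
  "jaw": 5
}}

```text
time_s: 30.8
tcp_pos: [0.4183, -0.3151, -0.0151]
eef_rot: [-180.0, 0.0, -152.6]
contact_force: [-1.2, 0.4, -1.0]
gripper_width: 0.0497
gripper_force: 0.0
```

Emit:
{"name": "move_arm", "arguments": {
  "targets": [
    [[0,0,-2],[0,0,0]],
    [[0,0,-6],[0,0,0]],
    [[0,0,-12],[0,0,0]],
    [[0,0,-17],[0,0,0]],
    [[6,0,-17],[0,0,0]]
  ],
  "jaw": 8
}}

```text
time_s: 31.42
tcp_pos: [0.3691, -0.3439, 0.1592]
eef_rot: [-179.6, 0.3, -152.3]
contact_force: [-0.7, -1.4, -0.9]
gripper_width: 0.0801
gripper_force: 0.0
```

```bash
python3 - <<'E'
from h import *
d=viewer.capture("top");c=viewer.capture("scene")
for n,k in(("top",d),("scene",c)):
  for l,z in(("groove_block_center",.028),("puck_center",.052),("steel_block_center",.028),("rest_oblong",.006)):
    for q in outline_of(l,n)[:2]:
        m=np.array(q["mask"]);print(n,l,round(q["score"],2),rect(k,m,z),k["image"][m].mean(0).round())
f=lambda i:cv2.resize(i,(400,400),interpolation=2)
cv2.imwrite("pics/b10.png",np.hstack([f(c["image"][170:270,140:240]),f(d["image"][180:260,195:275])]))
go(.541,.009,.181,180)
E
```

```text
top puck_center 0.77 (0.5419, 0.0113, 51, 52, 89.9) [52. 55. 58.]
top puck_center 0.74 (0.5328, 0.006, 61, 61, 6.2) [153. 162. 170.]
top steel_block_center 0.49 (0.5383, 0.0077, 72, 63, 0.3) [138. 148. 159.]
scene groove_block_center 0.65 (0.4249, -0.3136, 82, 37, 27.5) [ 81. 131. 173.]
scene puck_center 0.87 (0.5483, 0.015, 55, 64, 69.7) [43. 51. 61.]
scene steel_block_center 0.58 (0.5433, 0.0091, 74, 69, 3.7) [103. 112. 122.]
scene rest_oblong 0.73 (0.4201, -0.3138, 95, 53, 27.4) [ 94. 102. 114.]
shift cm [-31.78  23.09   0.44] turn z 0.479 yaw now -152.5 j6 -41.9 tcp [ 0.3654 -0.3424  0.1544]
```

View pics/b10.png

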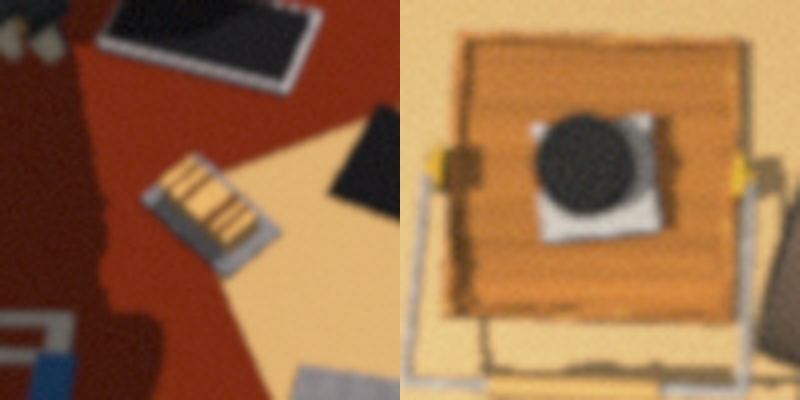

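The oblong block lies on its rest at crop (210,205), and the puck on the carrier is clear at crop (585,163).

Emit:
{"name": "move_arm", "arguments": {
  "targets": [
    [[-5,3.6,0],[0,0,0]],
    [[-10,7.2,0],[0,0,0]],
    [[-15,10.9,0],[0,0,0]],
    [[-20,14.5,0],[0,0,0]],
    [[-25,18.1,0],[0,0,0]]
  ]
}}

```text
time_s: 32.55
tcp_pos: [0.5045, -0.0645, 0.1548]
eef_rot: [-180.0, 0.0, -152.5]
contact_force: [0.2, -0.8, -0.6]
gripper_width: 0.0805
gripper_force: 0.0
```

Emit:
{"name": "move_arm", "arguments": {
  "targets": [
    [[-4,2.9,0],[0,0,0]],
    [[-7,5,0],[0,0,0]],
    [[-7,5,0],[0,0,0]],
    [[-7,5,0],[0,0,0]]
  ]
}}

```text
time_s: 33.05
tcp_pos: [0.5423, 0.0099, 0.1542]
eef_rot: [180.0, -0.1, -152.5]
contact_force: [0.7, 0.5, 0.3]
gripper_width: 0.0802
gripper_force: 0.0
```

```bash
python3 - <<'E'
from h import *
go(.543,.012,.034)
E
```

```text
shift cm [-0.18  0.16 15.12] turn z 0 yaw now -152.5 j6 -84.3 tcp [0.5423 0.0099 0.1542]
```

Emit:
{"name": "move_arm", "arguments": {
  "targets": [
    [[-0.2,0.2,5],[0,0,0]],
    [[-0.2,0.2,10],[0,0,0]],
    [[-0.2,0.2,13.5],[0,0,0]],
    [[-0.2,0.2,15.1],[0,0,0]],
    [[-0.2,0.2,15.1],[0,0,0]]
  ]
}}

```text
time_s: 33.67
tcp_pos: [0.5431, 0.0116, 0.0034]
eef_rot: [180.0, -0.1, -152.6]
contact_force: [0.2, 0.4, 0.1]
gripper_width: 0.0802
gripper_force: 0.0
```

Emit:
{"name": "move_arm", "arguments": {
  "targets": [
    [[0,0,0],[0,0,0]],
    [[0,0,0],[0,0,0]],
    [[0,0,0],[0,0,0]],
    [[0,0,0],[0,0,0]],
    [[0,0,0],[0,0,0]]
  ],
  "jaw": 4.5,
  "squeeze": 12
}}

```text
time_s: 34.3
tcp_pos: [0.5441, 0.0127, 0.0047]
eef_rot: [-180.0, 0.1, -152.6]
contact_force: [-2.9, 1.3, 8.3]
gripper_width: 0.0552
gripper_force: 12.0
```

Emit:
{"name": "move_arm", "arguments": {
  "targets": [
    [[0,0,-1],[0,0,0]],
    [[0,0,-4],[0,0,0]],
    [[0,0,-8],[0,0,0]],
    [[0,0,-12],[0,0,0]],
    [[0,0,-12],[0,0,0]]
  ]
}}

```text
time_s: 34.92
tcp_pos: [0.5457, 0.0129, 0.1277]
eef_rot: [-179.9, 0.4, -152.6]
contact_force: [0.6, 0.3, -0.9]
gripper_width: 0.0557
gripper_force: 12.0
```

```bash
python3 - <<'E'
from h import *
go(.584,.3285,.1)
E
```

```text
shift cm [-17.9   26.25   5.95] turn z 0 yaw now -152.6 j6 -84.5 tcp [0.5457 0.0129 0.1277]
```

Emit:
{"name": "move_arm", "arguments": {
  "targets": [
    [[-3,4.4,0],[0,0,0]],
    [[-6.2,9,0],[0,0,0]],
    [[-9.3,13.6,0],[0,0,0]],
    [[-12.5,18.4,0],[0,0,0]],
    [[-15.5,22.8,0],[0,0,0]]
  ]
}}

```text
time_s: 35.55
tcp_pos: [0.5756, 0.2878, 0.123]
eef_rot: [-180.0, -0.1, -152.6]
contact_force: [1.1, -0.7, -0.0]
gripper_width: 0.0554
gripper_force: 12.0
```

Emit:
{"name": "move_arm", "arguments": {
  "targets": [
    [[-2.4,3.5,2],[0,0,0]],
    [[-2.4,3.5,6],[0,0,0]],
    [[-2.4,3.5,10],[0,0,0]],
    [[-2.4,3.5,11],[0,0,0]],
    [[-2.4,3.5,11],[0,0,0]]
  ]
}}

```text
time_s: 36.17
tcp_pos: [0.5813, 0.3279, 0.0135]
eef_rot: [-180.0, -0.1, -152.6]
contact_force: [0.2, 0.0, -0.1]
gripper_width: 0.0554
gripper_force: 12.0
```

```bash
python3 - <<'E'
from h import *
go(.584,.3285,.015)
E
```

```text
shift cm [-0.27 -0.07  2.95] turn z 0 yaw now -152.6 j6 -108.7 tcp [0.5813 0.3279 0.0135]
```

Emit:
{"name": "move_arm", "arguments": {
  "targets": [
    [[-0.2,0,1],[0,0,0]],
    [[-0.2,0,2],[0,0,0]],
    [[-0.2,0,2.7],[0,0,0]],
    [[-0.2,0,3],[0,0,0]],
    [[-0.2,0,3],[0,0,0]]
  ]
}}

```text
time_s: 36.8
tcp_pos: [0.583, 0.3291, -0.0164]
eef_rot: [-180.0, -0.0, -152.6]
contact_force: [-0.9, 0.7, -0.4]
gripper_width: 0.056
gripper_force: 12.0
```

Emit:
{"name": "move_arm", "arguments": {
  "targets": [
    [[0,0,0],[0,0,0]],
    [[0,0,0],[0,0,0]],
    [[0,0,0],[0,0,0]],
    [[0,0,0],[0,0,0]],
    [[0,0,0],[0,0,0]]
  ],
  "jaw": 8.5
}}

```text
time_s: 37.42
tcp_pos: [0.5831, 0.3292, -0.0162]
eef_rot: [180.0, 0.0, -152.6]
contact_force: [-0.5, -0.3, 0.3]
gripper_width: 0.0846
gripper_force: 0.0
```

Emit:
{"name": "move_arm", "arguments": {
  "targets": [
    [[0,0,-2],[0,0,0]],
    [[0,0,-6],[0,0,0]],
    [[0,0,-12],[0,0,0]],
    [[0,0,-17],[0,0,0]],
    [[3,-5,-17],[0,0,0]]
  ]
}}

```text
time_s: 38.05
tcp_pos: [0.5822, 0.2744, 0.1585]
eef_rot: [179.9, 0.5, -152.4]
contact_force: [-0.1, -2.0, -1.0]
gripper_width: 0.0853
gripper_force: 0.0
```

```bash
python3 - <<'E'
from h import *
d=viewer.capture("top");c=viewer.capture("scene")
for n,k in(("top",d),("scene",c)):
  for l,z in(("puck_center",.03),("steel_block_center",.028),("rest_round",.006)):
    for q in outline_of(l,n)[:2]:
        m=np.array(q["mask"]);print(n,l,round(q["score"],2),rect(k,m,z),k["image"][m].mean(0).round())
f=lambda i:cv2.resize(i,(400,400),interpolation=2)
cv2.imwrite("pics/b11.png",np.hstack([f(c["image"][160:260,370:470]),f(d["image"][180:260,195:275])]))
go(.540,.009,.181,-175)
E
```

```text
top puck_center 0.55 (0.577, 0.3223, 49, 58, 24.7) [50. 53. 54.]
top steel_block_center 0.56 (0.5372, 0.0086, 66, 65, 5.4) [177. 187. 195.]
top rest_round 0.74 (0.5606, 0.325, 34, 69, 12.2) [118. 121. 129.]
top rest_round 0.66 (0.5817, 0.3303, 51, 61, 31.5) [51. 54. 55.]
scene puck_center 0.84 (0.5885, 0.3249, 56, 70, 42.2) [39. 42. 48.]
scene steel_block_center 0.66 (0.5421, 0.0096, 71, 65, 3.8) [150. 158. 167.]
scene steel_block_center 0.45 (0.4508, 0.243, 29, 46, 54.2) [ 53. 126. 165.]
scene rest_round 0.69 (0.5895, 0.3195, 76, 55, 33.2) [86. 90. 99.]
shift cm [ 15.61 -21.48   0.34] turn z 0.392 yaw now -152.5 j6 -105.1 tcp [0.5795 0.2716 0.1533]
```

View pics/b11.png

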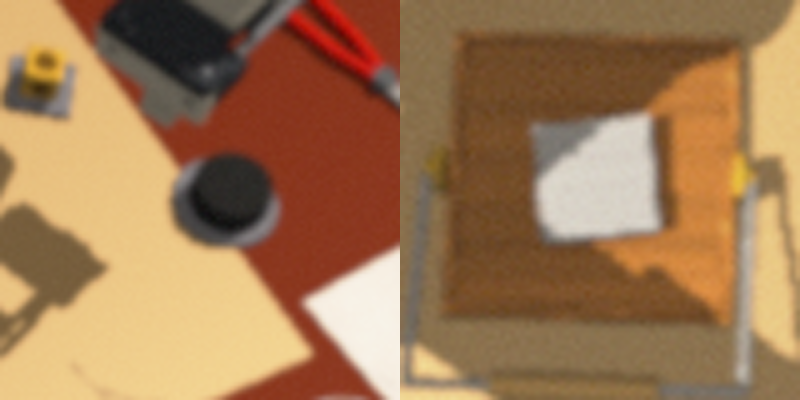

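The puck is centred on its rest at crop (228,195). The steel block is clear at about (0.538, 0.009) with yaw 5°.

Emit:
{"name": "move_arm", "arguments": {
  "targets": [
    [[3.2,-4.3,0],[0,0,0.08]],
    [[6.4,-8.6,0],[0,0,0.16]],
    [[9.6,-12.9,0],[0,0,0.24]],
    [[12.6,-17.2,0],[0,0,0.32]],
    [[15.7,-21.5,0],[0,0,0.39]]
  ],
  "jaw": 8.6
}}

```text
time_s: 39.08
tcp_pos: [0.539, 0.0069, 0.1536]
eef_rot: [-180.0, -0.0, -175.0]
contact_force: [0.5, 0.8, 0.5]
gripper_width: 0.0861
gripper_force: 0.0
```

Emit:
{"name": "move_arm", "arguments": {
  "targets": [
    [[0,0,0],[0,0,0]],
    [[0,0,0],[0,0,0]]
  ]
}}

```text
time_s: 39.33
tcp_pos: [0.5395, 0.0081, 0.1537]
eef_rot: [-180.0, -0.0, -174.9]
contact_force: [0.1, 0.6, 0.0]
gripper_width: 0.0858
gripper_force: 0.0
```

```bash
python3 - <<'E'
from h import *
go(.539,.0095,.011,-175)
E
```

```text
shift cm [ 0.04  0.14 17.37] turn z 0.001 yaw now -174.9 j6 -106.6 tcp [0.5395 0.0081 0.1537]
```

Emit:
{"name": "move_arm", "arguments": {
  "targets": [
    [[0,0.1,5],[0,0,0]],
    [[0,0.1,10],[0,0,0]],
    [[0,0.1,14],[0,0,0]],
    [[0,0.1,15],[0,0,0]],
    [[0,0.1,15.5],[0,0,0]]
  ]
}}

```text
time_s: 39.95
tcp_pos: [0.5398, 0.0097, -0.0011]
eef_rot: [-180.0, 0.0, -174.8]
contact_force: [-0.0, -0.8, 0.8]
gripper_width: 0.0864
gripper_force: 0.0
```

Emit:
{"name": "move_arm", "arguments": {
  "targets": [
    [[0,0,0.6],[0,0,0]],
    [[0,0,1.2],[0,0,0]],
    [[0,0,1.8],[0,0,0]],
    [[0,0,1.8],[0,0,0]]
  ]
}}

```text
time_s: 40.45
tcp_pos: [0.5388, 0.0087, -0.0195]
eef_rot: [-180.0, -0.0, -174.9]
contact_force: [0.2, 0.0, -0.3]
gripper_width: 0.0859
gripper_force: 0.0
```

Emit:
{"name": "move_arm", "arguments": {
  "targets": [
    [[0,0,0],[0,0,0]],
    [[0,0,0],[0,0,0]],
    [[0,0,0],[0,0,0]],
    [[0,0,0],[0,0,0]],
    [[0,0,0],[0,0,0]]
  ],
  "jaw": 5.5,
  "squeeze": 45
}}

```text
time_s: 41.08
tcp_pos: [0.5393, 0.0091, -0.019]
eef_rot: [180.0, 0.0, -174.9]
contact_force: [0.1, 2.9, 1.6]
gripper_width: 0.0638
gripper_force: 45.0
```

Emit:
{"name": "move_arm", "arguments": {
  "targets": [
    [[0,0,-0.5],[0,0,0]],
    [[0,0,-2],[0,0,0]],
    [[0,0,-5],[0,0,0]],
    [[0,0,-8],[0,0,0]],
    [[0,0,-11],[0,0,0]]
  ]
}}

```text
time_s: 41.7
tcp_pos: [0.5383, 0.0085, 0.0922]
eef_rot: [-180.0, -0.0, -174.9]
contact_force: [0.8, -0.2, -7.4]
gripper_width: 0.0636
gripper_force: 45.0
```

```bash
python3 - <<'E'
from h import *
go(.607,-.269,.09,153.5)
E
```

```text
shift cm [ -4.4  -28.25   3.32] turn z 0.551 yaw now -174.9 j6 -106.7 tcp [0.5383 0.0085 0.0922]
```

Emit:
{"name": "move_arm", "arguments": {
  "targets": [
    [[-0.7,-4.7,0],[0,0,0.09]],
    [[-1.5,-9.4,0],[0,0,0.18]],
    [[-2.2,-14.1,0],[0,0,0.28]],
    [[-3,-18.8,0],[0,0,0.37]],
    [[-3.7,-23.5,0],[0,0,0.46]]
  ]
}}

```text
time_s: 42.32
tcp_pos: [0.5962, -0.2235, 0.0912]
eef_rot: [180.0, -0.0, 158.5]
contact_force: [0.1, 1.6, -7.2]
gripper_width: 0.0634
gripper_force: 45.0
```

Emit:
{"name": "move_arm", "arguments": {
  "targets": [
    [[0,0,0],[0,0,0.09]],
    [[0,0,0],[0,0,0.09]]
  ]
}}

```text
time_s: 42.58
tcp_pos: [0.5957, -0.2226, 0.0906]
eef_rot: [-180.0, -0.1, 153.5]
contact_force: [0.3, 0.7, -6.9]
gripper_width: 0.0639
gripper_force: 45.0
```

```bash
python3 - <<'E'
from h import *
go(.607,-.269,.04,153.5)
E
```

```text
shift cm [-3.1  -3.65  8.16] turn z -0.0 yaw now 153.5 j6 -113.5 tcp [ 0.5957 -0.2226  0.0906]
```

Emit:
{"name": "move_arm", "arguments": {
  "targets": [
    [[-1.6,-1.8,0],[0,0,0]],
    [[-3.1,-3.6,2],[0,0,0]],
    [[-3.1,-3.6,5],[0,0,0]],
    [[-3.1,-3.6,8.1],[0,0,0]],
    [[-3.1,-3.6,8.1],[0,0,0]]
  ]
}}

```text
time_s: 43.2
tcp_pos: [0.606, -0.2676, 0.0072]
eef_rot: [-179.9, -0.3, 153.6]
contact_force: [-0.2, -0.2, -6.6]
gripper_width: 0.0636
gripper_force: 45.0
```

```bash
python3 - <<'E'
from h import *
viewer.capture("top");go(.607,-.269,.013,153.5)
E
```

```text
shift cm [ 0.02 -0.12  2.73] turn z 0.003 yaw now 153.7 j6 -109.4 tcp [ 0.6077 -0.268   0.0093]
```

Emit:
{"name": "move_arm", "arguments": {
  "targets": [
    [[0,-0.1,1],[0,0,0]],
    [[0,-0.1,2],[0,0,0]],
    [[0,-0.1,2.5],[0,0,0]],
    [[0,-0.1,2.8],[0,0,0]],
    [[0,-0.1,2.8],[0,0,0]]
  ]
}}

```text
time_s: 43.88
tcp_pos: [0.6079, -0.2689, -0.0184]
eef_rot: [-180.0, -0.0, 153.6]
contact_force: [-1.1, -0.5, -7.5]
gripper_width: 0.0636
gripper_force: 45.0
```

Emit:
{"name": "move_arm", "arguments": {
  "targets": [
    [[0,0,0],[0,0,0]],
    [[0,0,0],[0,0,0]],
    [[0,0,0],[0,0,0]],
    [[0,0,0],[0,0,0]],
    [[0,0,0],[0,0,0]]
  ],
  "jaw": 8.7
}}

```text
time_s: 44.5
tcp_pos: [0.608, -0.269, -0.0181]
eef_rot: [180.0, 0.0, 153.6]
contact_force: [0.3, 0.3, 0.3]
gripper_width: 0.0869
gripper_force: 0.0
```

Emit:
{"name": "move_arm", "arguments": {
  "targets": [
    [[0,0,-2],[0,0,0]],
    [[0,0,-6],[0,0,0]],
    [[0,0,-12],[0,0,0]],
    [[0,0,-16],[0,0,0]],
    [[-2,-5,-16],[0,0,0]]
  ]
}}

```text
time_s: 45.12
tcp_pos: [0.607, -0.3215, 0.1473]
eef_rot: [179.9, 0.5, 153.8]
contact_force: [1.1, -1.4, -0.8]
gripper_width: 0.0869
gripper_force: 0.0
```

Emit:
{"name": "move_arm", "arguments": {
  "targets": [
    [[-1,-5,0],[0,0,0]],
    [[-1,-10,0],[0,0,0]],
    [[-1,-10,0],[0,0,0]]
  ]
}}

```text
time_s: 45.5
tcp_pos: [0.566, -0.4195, 0.1413]
eef_rot: [-180.0, -0.0, 153.3]
contact_force: [-0.7, 0.0, -0.1]
gripper_width: 0.0873
gripper_force: 0.0
```

```bash
python3 - <<'E'
from h import *
d=viewer.capture("top");c=viewer.capture("scene");G={}
for n,k in(("top",d),("scene",c)):
  for l,z in(("steel_block_center",.028),("rest_square",.006),("cube_center",.034),("groove_block_center",.028),("rest_oblong",.006),("puck_center",.03)):
    for q in outline_of(l,n)[:2]:
        m=np.array(q["mask"]);print(n,l,round(q["score"],2),rect(k,m,z),k["image"][m].mean(0).round())
  G[n]=pinpoint("handle_grip",n)[0]["location"][::-1]
print("grip",tri([(d,G["top"]),(c,G["scene"])]))
cv2.imwrite("pics/b12.png",np.hstack([c["image"][150:300,100:460],d["image"][140:290,90:450]]))
cv2.imwrite("pics/b12.png",np.vstack([cv2.resize(i,None,fx=1.9,fy=1.9) for i in(c["image"][150:300,100:460],d["image"][140:290,90:450])]))
E
```

```text
top rest_square 0.78 (0.3675, -0.5462, 86, 85, 73.7) [ 10. 108. 203.]
top cube_center 0.62 (0.69, -0.0147, 30, 30, 75.4) [208. 115.  68.]
top cube_center 0.54 (0.5024, 0.1558, 32, 30, 34.7) [210. 124.  79.]
top groove_block_center 0.42 (0.3972, -0.3241, 30, 37, 43.7) [ 64.  95. 121.]
top rest_oblong 0.63 (0.3886, -0.3336, 35, 60, 53.2) [82. 87. 97.]
top puck_center 0.78 (0.5821, 0.3245, 60, 53, 89.8) [56. 59. 63.]
scene steel_block_center 0.9 (0.6126, -0.266, 65, 71, 62.4) [172. 181. 190.]
scene rest_square 0.74 (0.4219, -0.1749, 84, 86, 49.9) [33. 36. 42.]
scene rest_square 0.6 (0.3606, -0.5729, 38, 92, 82.6) [  3. 104. 212.]
scene cube_center 0.63 (0.4548, 0.2398, 31, 49, 56.9) [ 57. 127. 166.]
scene cube_center 0.6 (0.7031, -0.0163, 28, 38, 68.9) [174.  98.  65.]
scene groove_block_center 0.46 (0.4244, -0.3116, 82, 34, 24.8) [ 59.  92. 121.]
scene rest_oblong 0.59 (0.4463, -0.3001, 33, 53, 25.5) [107. 114. 126.]
scene puck_center 0.79 (0.5889, 0.3253, 53, 67, 42.2) [38. 40. 46.]
grip [0.42128181 0.01435428 0.06853122]
```

View pics/b12.png

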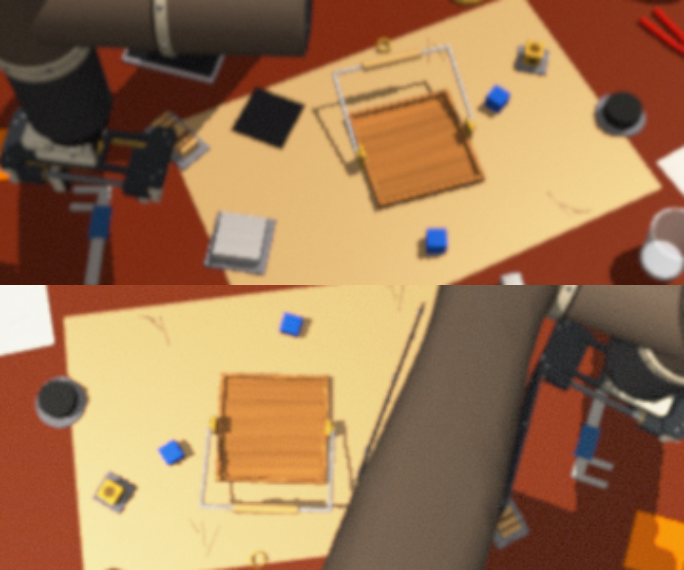

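All four blocks lie on their own rests: in the scene crop, steel at (240,238), oblong at (178,140), cube at (533,52) and puck at (622,110). The bail is still down and the arm is clear, so I'll hand in.

```bash
python3 -c "
from plant import r
print(r.close_job())"
```

```text
the job is handed in; nothing more can be done
None
```

The job is handed in (no verdict was returned): the bail is folded to about 1.25 rad and left down, and the last pictures show all four blocks flat, lined up and released on their own rests.

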